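Lock a lamp stand with a T-bolt and run the tap down its leaning boss

ROBOT

A 6-joint arm with a two-finger parallel gripper is mounted at the origin on the work surface. World frame = base frame: x ahead of the robot, y to its left, z up, the work surface at z = 0. Lengths are in m, angles in degrees, forces in N, time in s.
With the tool pointing down it reaches from about 0.325 to 0.85 m from the base axis. Payload 15.5 kg.
Tool frame: the origin (TCP) lies midway between the tips of the shut fingers; the grasp point (between the pads) lies 19 mm behind it; y points along the fingers, x is the direction in which the jaws open and shut, and the axes are right-handed (so a half turn about y gives the same grasp; the last joint's range is limited). The gripper opens to 91 mm and grips with 3 to 60 N. Pads are 32 mm wide; open, the fingers measure 118 mm over their backs; the gripper's body (76 mm by 178 mm) begins 60 mm behind the grasp point.
Start: joints at [-70.789, 28.281, 77.091, -0, 74.628, -5.472], TCP at [0.261, -0.568, 0.214] pointing down, gripper open.
Joint ranges: [-166.48, 166.48], [-47.26, 123.95], [12.59, 153.08], [-70.14, 250.14], [6.76, 159.57], [-176.63, 176.63]. Speed limits (degrees/s): [108.29, 108.29, 147.25, 172.46, 172.46, 172.46].

INTERFACE

Orientations are given as a 3x3 rotation matrix whose columns are the frame's x, y, z axes.
In Python, from bench import ctrl gives the robot as it stands. The module is installed in compiled form; this text tells all that it offers. Calls block until the motion is done:
- ctrl.goto(position, orientation): joint-space move of the TCP to a pose.
- ctrl.move_l(position, vel=0.15, ori=None, contact_N=None): straight line of the TCP; ori=None keeps the orientation; vel is the mean speed in m/s. With contact_N (N) it stops when the force on the tool has changed by that much, and returns True; else False.
- ctrl.movej(angles): joint-space move.
- ctrl.command_gripper(opening): opening from 0.0 (shut) to 1.0 (fully open); the grip force is fixed at half the most; returns when the fingers have stopped.
- ctrl.sleep(seconds).
- ctrl.ik(position, orientation): joint angles nearest the present ones, or None.
- ctrl.read_camera(name): name is "scene" or "top" or "wrist"; returns the picture (480x640x3 uint8, blue, green, red); there is no depth.
- ctrl.camera_params(name): a dict with "fx", "fy", "cx", "cy" (pixels), "pose" (4x4, takes a point from camera to world coordinates); the wrist camera has in their place "T_tool_cam" (4x4, takes a point from camera to tool coordinates, whose origin is the TCP and whose axes are the tool frame's). Camera axes: x right, y up, looking along -z (the intrinsics and any distortion apply to the point x, -y, -z); pixel columns grow to the right and rows downward; lengths in m; the calibration is good to about 2 mm. A picture is of the moment at which its call begins: read the wrist's pose just before it. camera_params takes no time and is no camera call.
A pose or a line that the arm cannot do raises ctrl.MotionError and nothing moves.
- ctrl.sign_off(): hands the job in, once; it reports no verdict.
Readings, each from a call of its own:
- ctrl.current_t(): time.
- ctrl.current_q(): joint angles.
- ctrl.current_dq(): joint speeds.
- ctrl.current_effort(): joint torques, N m.
- ctrl.current_tool_pos(): TCP position.
- ctrl.current_eef_rot(): TCP orientation.
- ctrl.current_contact_force(): force on the tool from outside, world axes, zero at the start.
- ctrl.current_wrist_torque(): the same for the moment, N m.
- ctrl.current_grip_width(): opening from 0.0 (shut) to 1.0 (fully open).
Only numpy, scipy, OpenCV 4.12 (cv2) and the standard library are available. Lean on these libraries where they do the work, as an engineer would, in place of code of your own. Each camera call takes 0.05 s, during which the arm holds its last target.

TASK

Take the T-bolt from its block, lower it lengthwise into the slot in the lamp stand's foot until its collar sits on the foot, and twist it a quarter turn so that its bar stands straight across the slot. Then work the crank of the tap in the leaning boss: half a turn forward (clockwise from above), a quarter turn back, half a turn forward, a quarter turn back, and then forward until the tap is fully down at its stop. Leave the T-bolt locked and the lab things around it standing where they are.

Things in the scene. Friction and masses are not known exactly. Their poses are not given: they have to be found in the camera images.
- stand: Aluminium foot of a reading-lamp stand, 28 mm thick, fixed to the bench. Origin: on the bench; z up; x to the robot's right, give or take 17 degrees, so that the boss leans to the robot's left and the slot is nearest to the robot. In its frame the foot spans x -65 to 65 mm (to 120 mm where y is above -120 mm) and y -205 to 85 mm
- lamp (a point): Middle of the underside of the white lamp bar, which hangs level over the tap, in the way of a gripper that comes straight down on the far half of the crank's circle: 40 mm wide along the stand's x, 145 mm long along its y, 20 mm thick. At (37, 10, 323) mm in the stand's frame. Its post, 30 mm thick and 345 mm tall, stands at x = 100, y = 65 mm
- slot (a point): Middle of the T-slot opening in the foot's top face (28 mm above the bench), at (0, -150, 28) mm in the stand's frame. The opening is 54 mm long along the stand's x and 19 mm wide along its y, through an 8 mm thick top with a 20 mm high hollow below, in which the T-bolt's head can turn freely either way
- boss: Round aluminium boss, 50 mm across, fixed on the foot, with the threaded hole that the tap stands in. Origin on the tap's axis, at (30, 0, 30) mm in the stand's frame; its z axis is the tap's axis, pointing up and leaning 30 degrees from vertical towards the stand's -x; its x axis lies in the leaning plane and points to the stand's +x and up, its y is the stand's y
- tap (a joint): Turn of the tap in its hole in rad: starts between 0.3 and 1.5, grows as it is turned forward (clockwise seen from above, looking down its axis) and stops solid at 6.6 when the tap is down to depth. It sinks 4 mm per turn; the crank takes about 3 N at the grip and stays where it is left. At reading q the crank arm points along the direction (cos q, -sin q, 0) of the boss's frame
- grip_point (a point): Point on the middle line of the black crank grip, where to hold it. It lies 50 mm from the tap's axis and, along the boss's z, 143 mm above the boss's origin, less 0.64 mm per rad of the joint. The grip is a round upright handle, 24 mm across, parallel to the tap's axis; it reaches 22 mm above this point and stands free for 38 mm below it, down to the crank arm. It spins freely about its own middle line, so that the hand need not turn as the crank goes round
- tbolt: Steel T-bolt, 78 mm tall, 200 g nominal. Origin: middle of the underside of its head; z up along its stem; x along its head and its handle. Head 44 x 13 mm (38 x 9 mm at its lowest 4 mm), 12 mm high; stem 13 mm thick; round collar 36 mm across from 22.5 to 28.5 mm height, by which it rests on the faces beside a slot, its origin then 22.5 mm below the face; handle bar 80 x 14 mm, from 60 to 78 mm height
- block: White plastic block 80 x 64 x 28 mm, fixed to the bench, with a slot along its x in which the T-bolt stands at the start, its collar on the block's top. Origin under its centre. It stands in any of four places, with the pot, the tube rack and the stack of dishes in the others
- tube_rack: white rack of nine capped tubes, 70 x 70 mm, 55 mm tall; loose; origin at the middle of its underside
- pot: white specimen pot with a red lid, 62 mm across, 57 mm tall; loose; origin at the middle of its underside
- dishes: stack of three culture dishes, 70 mm across, 45 mm tall; loose; origin at the middle of its underside
- vial: small jar, 32 mm across, 50 mm tall, standing on the stand's foot between the boss and the slot, about 70 mm from the slot's middle; loose; origin at the middle of its underside
- dish: single culture dish, 70 mm across, 15 mm tall, beside the foot; loose; origin at the middle of its underside
- slide_box: flat box, 92 x 52 x 30 mm, beside the foot; loose; origin at the middle of its underside
Things that resemble listed ones, but are neither listed nor needed, are in the scene too. Leave any pink or red look-alike of the tbolt alone.

How it is judged (in metres and radians):
On the way, in this order (a step that is already met when the one before it is completed fails the run):
1. the T-bolt is in the foot's slot, its collar down on the foot, and twisted a quarter turn so that its bar stands across the slot (within 15 degrees) (horizontal distance between tbolt and slot below 0.009 m and z of tbolt in the frame of stand between 0.002 and 0.009 m and angle between tbolt's own z axis and vertical below 0.12 rad and angle between the x axis of tbolt and the y axis of stand, either way round below 0.26 rad), for 0.2 s.
2. the tap has been turned half a turn (160 degrees or more) forward from its start (distance of grip_point from where it was at the start of the episode above 0.0984808 m and value of joint tap above 2.5 rad).
3. the tap has been turned back by about a quarter turn (to 110 degrees or less from its start) (distance of grip_point from where it was at the start of the episode below 0.0819152 m and value of joint tap below 3.6 rad).
4. the tap has been turned forward again by about half a turn (to 250 degrees or more from its start) (distance of grip_point from where it was at the start of the episode below 0.0819152 m and value of joint tap above 4 rad).
5. the tap has been turned back again by about a quarter turn (to 200 degrees or less from its start) (distance of grip_point from where it was at the start of the episode above 0.0984808 m and value of joint tap below 5.1 rad).
At the end, for the whole second after the job is handed in: The T-bolt stands upright in the foot's slot, within 9 mm of its middle, collar on the foot (3 mm), at rest, its bar across the slot within 15 degrees; the tap is within 0.15 rad of its stop (all of step 1 and value of joint tap above 6.45 rad and linear speed of tbolt below 0.02 m/s); the robot touches nothing.
It fails at once if a bystander (tube rack, pot, dishes, vial, single dish or slide box) is moved by 30 mm or more (distance of any of tube_rack, pot, dishes, vial, dish, slide_box from where it was at the start of the episode above 0.03 m).
It fails at once if a bystander is knocked over (angle between any of tube_rack, pot, dishes, vial, dish, slide_box's own z axis and vertical above 0.6 rad).
It also fails if it takes over 72 s, if anything falls off the work surface, if the arm or the gripper's body presses on something with over 40 N, if the wrist force passes 120 N, or if a joint passes its speed limit or range.

## Working session

There is one attempt and no reset: what is moved stays moved. The work goes in short steps, each a Python script; the robot and the scene stay as the last script left them, time stands still between calls to the robot, and variables do not carry over. Pictures are saved under pics/ and viewed, and the job is handed in when it is done.

```bash
mkdir -p pics; ls; python3 - <<'E'
from bench import ctrl
import cv2, numpy as np
np.set_printoptions(precision=4,suppress=True)
for n in ["scene","top","wrist"]:
    p=ctrl.camera_params(n); print(n,p)
    cv2.imwrite(f"pics/{n}0.png",ctrl.read_camera(n))
print(ctrl.current_t(),ctrl.current_tool_pos(),ctrl.current_eef_rot(),ctrl.current_grip_width())
E
```

```text
pics
scene {'fx': 447.7648264859183, 'fy': 447.7648264859183, 'cx': 322.85794041439016, 'cy': 240.5235759328068, 'pose': array([[ 0.3802, -0.652 ,  0.656 ,  1.1322],
       [ 0.9247,  0.2533, -0.2841, -0.2339],
       [ 0.0191,  0.7147,  0.6992,  0.8723],
       [ 0.    ,  0.    ,  0.    ,  1.    ]])}
top {'fx': 522.3924212854728, 'fy': 522.3924212854728, 'cx': 313.7401928888593, 'cy': 243.44960705554925, 'pose': array([[ 0.0069,  0.9862, -0.1652,  0.2782],
       [-0.9997,  0.0032, -0.0227,  0.0395],
       [-0.0219,  0.1653,  0.986 ,  1.6199],
       [ 0.    ,  0.    ,  0.    ,  1.    ]])}
wrist {'fx': 377.6576349507781, 'fy': 377.6576349507781, 'cx': 317.4381898032701, 'cy': 236.92263560346007, 'T_tool_cam': array([[ 1.    ,  0.0004,  0.0017,  0.0011],
       [ 0.0016,  0.2607, -0.9654, -0.1715],
       [-0.0009,  0.9654,  0.2607,  0.0744],
       [ 0.    ,  0.    ,  0.    ,  1.    ]])}
0.15 [ 0.2609 -0.5676  0.2135] [[ 0.4175 -0.0003  0.9087]
 [-0.9087  0.0009  0.4175]
 [-0.0009 -1.      0.0001]] 1.0030710398097349
```

View pics/scene0.png

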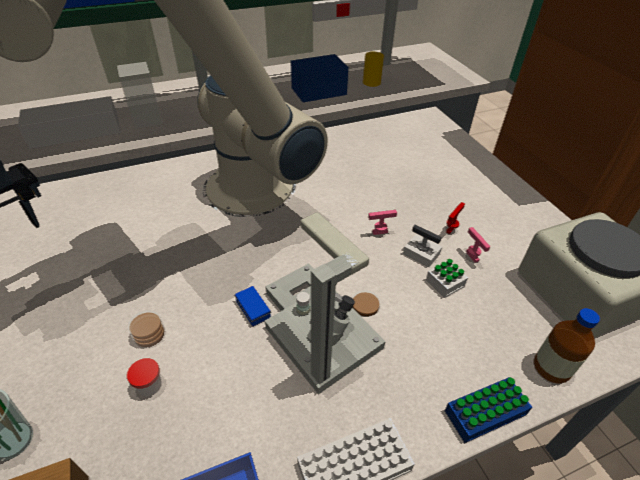

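View pics/top0.png

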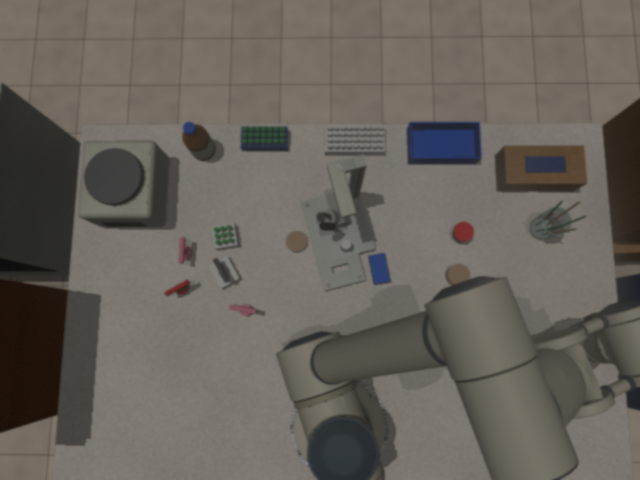

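View pics/wrist0.png

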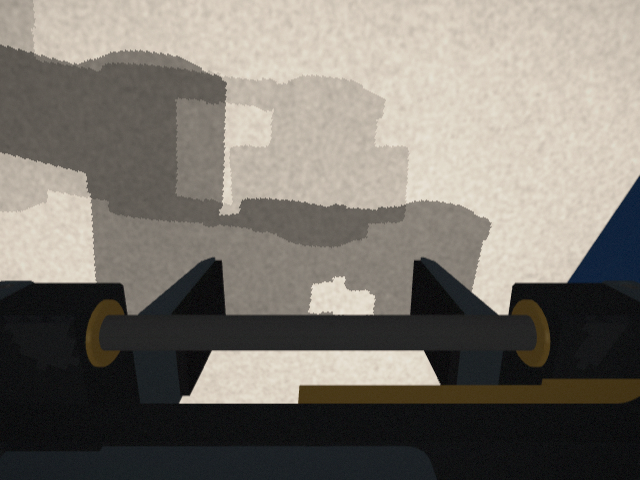

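```bash
cat > h.py <<'E'
import numpy as np, cv2
from bench import ctrl
np.set_printoptions(precision=4,suppress=True)
def ray(name,u,v,T=None):
    p=ctrl.camera_params(name)
    if T is None: T=p['pose'] if name!='wrist' else toolT()@p['T_tool_cam']
    d=np.array([(u-p['cx'])/p['fx'],-(v-p['cy'])/p['fy'],-1.0])
    return T[:3,3],T[:3,:3]@d
def onz(name,u,v,z,T=None):
    o,d=ray(name,u,v,T); return o+d*(z-o[2])/d[2]
def proj(name,P,T=None):
    p=ctrl.camera_params(name)
    if T is None: T=p['pose'] if name!='wrist' else toolT()@p['T_tool_cam']
    c=T[:3,:3].T@(np.asarray(P)-T[:3,3])
    return np.array([p['cx']+p['fx']*c[0]/-c[2],p['cy']-p['fy']*c[1]/-c[2]])
def toolT():
    T=np.eye(4);T[:3,:3]=ctrl.current_eef_rot();T[:3,3]=ctrl.current_tool_pos();return T
def down(deg):
    """tool pointing down, jaw axis x at world angle deg"""
    a=np.radians(deg);x=np.array([np.cos(a),np.sin(a),0]);y=np.array([0,0,-1.]);return np.array([x,y,np.cross(x,y)]).T
E
python3 - <<'E'
import cv2
t=cv2.imread('pics/top0.png'); s=cv2.imread('pics/scene0.png')
def z(im,x0,y0,x1,y1,n):
    c=im[y0:y1,x0:x1]; k=min(800/c.shape[1],600/c.shape[0]); cv2.imwrite(n,cv2.resize(c,None,fx=k,fy=k,interpolation=cv2.INTER_CUBIC)); print(n,k)
z(t,160,140,400,320,'pics/t1.png'); z(s,220,190,500,400,'pics/s1.png')
E
```

```text
pics/t1.png 3.3333333333333335
pics/s1.png 2.857142857142857
```

View pics/t1.png

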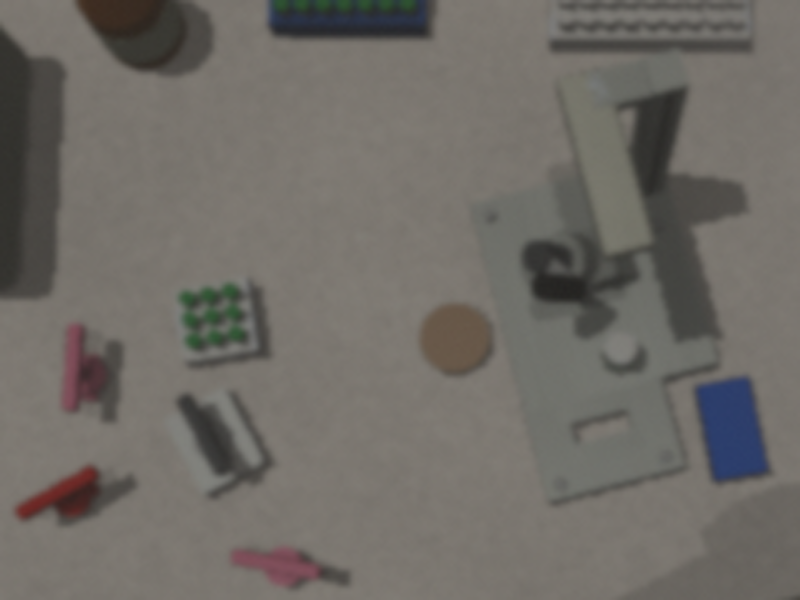

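View pics/s1.png

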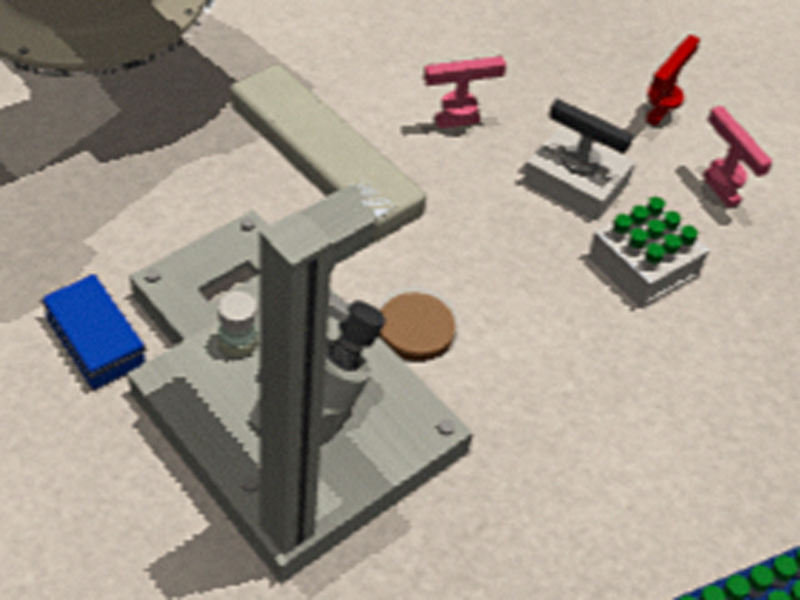

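```bash
python3 - <<'E'
from h import *
f=lambda u,v,z: onz('top',(u+.5)/3.3333+160-.5,(v+.5)/3.3333+140-.5,z)
NL=f(552,499,.028);FL=f(470,207,.028);NR=f(686,466,.028)
S=f(601,427,.028)
for n,p in zip('NL FL NR S'.split(),[NL,FL,NR,S]): print(n,p)
y=(FL-NL)[:2]; print('stand y dir',np.degrees(np.arctan2(y[1],y[0])),np.linalg.norm(y)); x=(NR-NL)[:2];print('x dir',np.degrees(np.arctan2(x[1],x[0])),np.linalg.norm(x))
a,b=f(186,400,.0835),f(226,472,.0835);print('bar',a,b,(a+b)/2,np.degrees(np.arctan2(*(b-a)[1::-1])))
print('grip',f(560,288,.15),'vial',f(622,350,.078),'rack',f(213,315,.05),'dish',f(455,340,.015),'slidebox',f(731,428,.03))
E
```

```text
NL [0.4033 0.0402 0.028 ]
FL [0.6772 0.1182 0.028 ]
NR [ 0.4341 -0.0822  0.028 ]
S [ 0.4696 -0.0046  0.028 ]
stand y dir 15.890786618137543 0.28484282794591564
x dir -75.87926980839093 0.12624477783636767
bar [0.4857 0.3676 0.0835] [0.4214 0.3295 0.0835] [0.4535 0.3485 0.0835] -149.3422049100989
grip [0.5752 0.0339 0.15  ] vial [ 0.5332 -0.0221  0.078 ] rack [0.5692 0.3528 0.05  ] dish [0.5525 0.1315 0.015 ] slidebox [ 0.469  -0.1236  0.03  ]
```

View first.

```bash
python3 - <<'E'
from h import *
ctrl.goto([0.43,-0.03,0.24],down(15))
print(ctrl.current_t(),ctrl.current_q())
T=toolT(); im=ctrl.read_camera('wrist'); np.save('T_s1.npy',T); cv2.imwrite('pics/ws1.png',im)
ctrl.goto([0.4535,0.3485,0.20],down(121))
print(ctrl.current_t(),ctrl.current_q())
T=toolT(); im=ctrl.read_camera('wrist'); np.save('T_b1.npy',T); cv2.imwrite('pics/wb1.png',im)
cv2.imwrite('pics/top1.png',ctrl.read_camera('top'))
E
```

```text
2.1833 [-12.008   10.85   100.5567  -0.0089  68.5826 -26.9301]
3.6583 [ 31.4715  24.7972  85.8033  -0.0155  69.3998 -89.3871]
```

View pics/ws1.png

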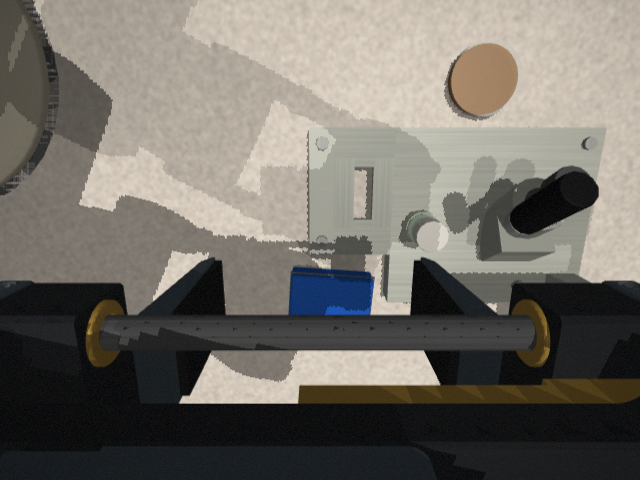

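View pics/wb1.png

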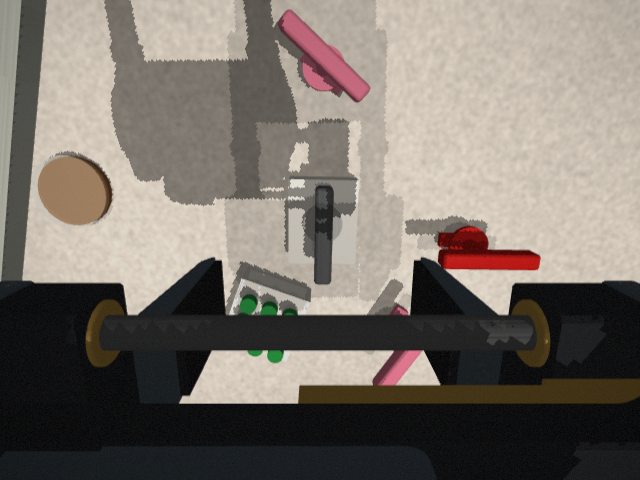

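```bash
python3 - <<'E'
import cv2
a=cv2.imread('pics/ws1.png'); b=cv2.imread('pics/wb1.png')
cv2.imwrite('pics/z1.png',cv2.resize(a[110:260,300:500],None,fx=4,fy=4,interpolation=cv2.INTER_CUBIC))
cv2.imwrite('pics/z2.png',cv2.resize(b[165:300,265:385],None,fx=4.4,fy=4.4,interpolation=cv2.INTER_CUBIC))
cv2.imwrite('pics/z3.png',cv2.resize(a[110:310,440:640],None,fx=3,fy=3,interpolation=cv2.INTER_CUBIC))
E
```

```text
(no output)
```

View pics/z1.png

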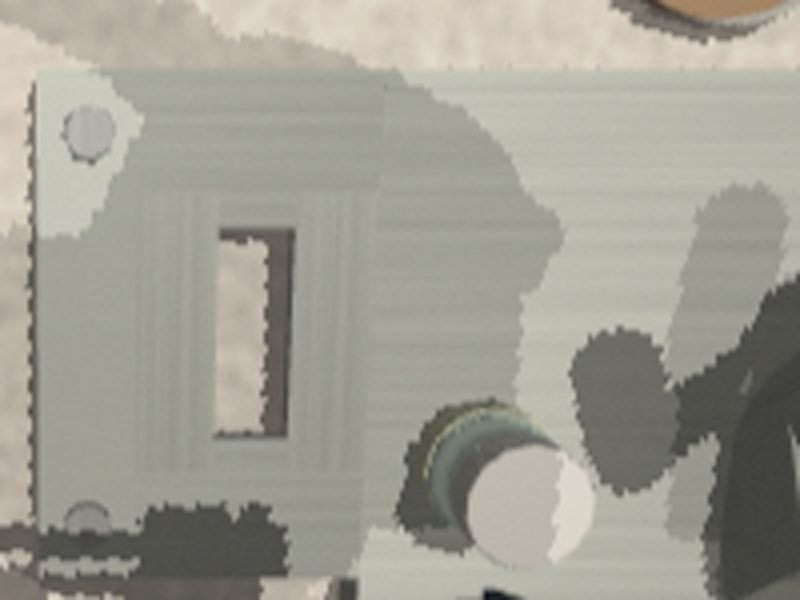

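View pics/z2.png

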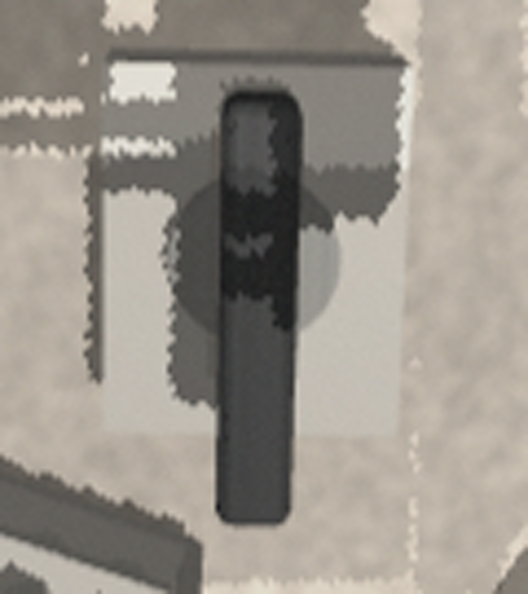

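View pics/z3.png

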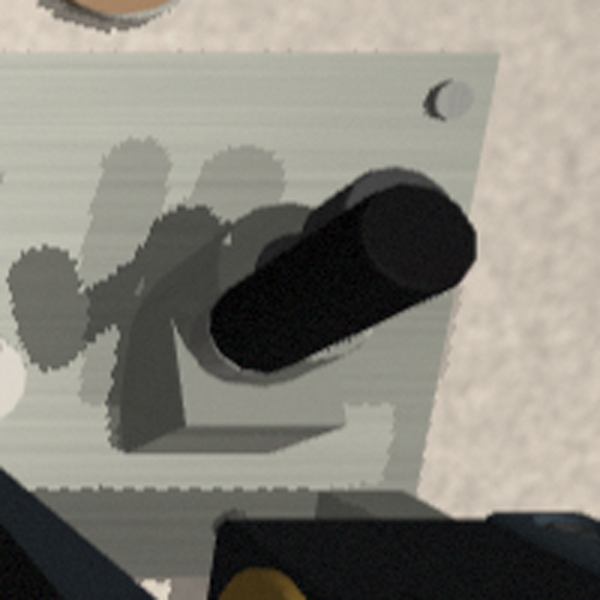

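```bash
cat > m.py <<'E'
from h import *
Ts=np.load('T_s1.npy');Tb=np.load('T_b1.npy')
z1=lambda u,v,z=.028: onz('wrist',(u+.5)/4+300-.5,(v+.5)/4+110-.5,z,Ts)
z2=lambda u,v,z=.0835: onz('wrist',(u+.5)/4.4+265-.5,(v+.5)/4.4+165-.5,z,Tb)
z3=lambda u,v,z=.028: onz('wrist',(u+.5)/3+440-.5,(v+.5)/3+110-.5,z,Ts)
ang=lambda d: np.degrees(np.arctan2(d[1],d[0]))
c=[z1(217,228),z1(295,228),z1(288,438),z1(213,438)]
S=sum(c)/4; print('slot',S,'x edges',np.linalg.norm(c[1]-c[0]),np.linalg.norm(c[2]-c[1]),ang(c[2]-c[1]),ang(c[3]-c[0]))
NL,NR,FL=z1(38,70),z1(38,577),z3(498,53)
print('NL NR FL',NL,NR,FL,np.linalg.norm(NR-NL),np.linalg.norm(FL-NL),'ydir',ang(FL-NL),'xdir',ang(NR-NL))
yaw=np.radians(ang(FL-NL)-90)
X=np.array([np.cos(yaw),np.sin(yaw),0]);Y=np.array([-np.sin(yaw),np.cos(yaw),0]);Z=np.array([0,0,1.])
# centre estimate: NL=(-65,-205), FL=(-65,85), NR=(65,-205), slot (0,-150)
est=[NL+.065*X+.205*Y,FL+.065*X-.085*Y,NR-.065*X+.205*Y,S+.15*Y]
for e in est: print('origin est',e)
O=(est[0]+est[1]+est[2]+2*est[3])/5; O[2]=0
th=np.radians(30);Zb=Z*np.cos(th)-X*np.sin(th);Xb=X*np.cos(th)+Z*np.sin(th);Yb=Y
B=O+.03*X+.03*Z
def grip(q,dz=0): return B+.05*(np.cos(q)*Xb-np.sin(q)*Yb)+(.143-.00064*q+dz)*Zb
if __name__=='__main__':
    print('O',O,'yaw',np.degrees(yaw))
    cb=[z2(222,92),z2(300,92),z2(290,523),z2(217,523)]
    print('bar',sum(cb)/4,np.linalg.norm(cb[1]-cb[0]),np.linalg.norm(cb[2]-cb[1]),ang(cb[1]-cb[2]),ang(cb[0]-cb[3]))
    bl=[z2(105,60,.028),z2(408,62,.028),z2(400,432,.028),z2(105,435,.028)];print('block',sum(bl)/4,np.linalg.norm(bl[1]-bl[0]),np.linalg.norm(bl[2]-bl[1]),ang(bl[1]-bl[2]))
    for q in np.arange(.3,1.6,.15):
        p=proj('wrist',grip(q,.022),Ts);r=proj('wrist',grip(q,-.038),Ts)
        print(round(q,2),(p-[440,110])*3,(r-[440,110])*3, 'top',proj('top',grip(q,.022)),'scene',proj('scene',grip(q,.022)))
E
python3 m.py
```

```text
slot [ 1.4858 -2.6785  0.028 ] x edges 0.058883453872567805 3.414079726886448 -66.99718931726984 -69.7647509305922
NL NR FL [ 0.6028 -0.7399  0.028 ] [-0.6804  4.5381  0.028 ] [ 1.158  -0.5936  0.028 ] 5.431748766982563 0.5742102537382529 ydir 14.766791351880844 xdir 103.664425573841
origin est [ 0.8176 -0.7505  0.028 ]
origin est [ 1.0924 -0.6781  0.028 ]
origin est [-0.4987  4.6532  0.028 ]
origin est [ 1.6309 -2.6402  0.028 ]
O [ 0.9346 -0.4112  0.    ] yaw -75.23320864811916
bar [0.4149 0.3259 0.0835] 0.04021068720823172 1.8038562147112212 33.011929786497866 30.413958849726153
block [-0.129  -0.0104  0.028 ] 0.20306300203057287 3.648262224518146 36.70641844766104
0.3 [504.489 279.386] [453.6543 171.2754] top [480.7774 106.1995] scene [123.0186 546.5501]
0.45 [492.4183 275.4913] [442.0555 167.1141] top [480.5793 108.8251] scene [123.2419 540.3226]
0.6 [482.9279 270.1695] [432.8045 161.421 ] top [479.9851 111.4419] scene [124.384  534.2022]
0.75 [476.2332 263.4805] [426.108  154.2644] top [479.0097 113.9883] scene [126.3871 528.3339]
0.9 [472.5236 255.5056] [422.1475 145.7364] top [477.6771 116.405 ] scene [129.1745 522.8468]
1.05 [471.9565 246.3502] [421.0735 135.9548] top [476.02   118.6359] scene [132.6561 517.8524]
1.2 [474.6489 236.1466] [422.9988 125.0666] top [474.0787 120.6303] scene [136.7319 513.4436]
1.35 [480.6688 225.0562] [427.9894 113.2495] top [471.8998 122.3432] scene [141.2961 509.6946]
1.5 [490.0235 213.2719] [436.0558 100.7139] top [469.5354 123.7372] scene [146.24  506.662]
```

```bash
sed -i "s#^Ts=.*#C=ctrl.camera_params('wrist')['T_tool_cam'];Ts=np.load('T_s1.npy')@C;Tb=np.load('T_b1.npy')@C#" m.py; python3 m.py
```

```text
slot [ 0.4707 -0.0045  0.028 ] x edges 0.019537881833328077 0.053800291596152745 -74.84273191065266 -74.78569647114274
NL NR FL [0.4014 0.0443 0.028 ] [ 0.4339 -0.0812  0.028 ] [0.6813 0.1184 0.028 ] 0.12963362205716553 0.28958348092099323 ydir 14.839773338951902 xdir -75.45277571972316
origin est [0.6162 0.0339 0.028 ]
origin est [0.6158 0.0338 0.028 ]
origin est [0.6154 0.0341 0.028 ]
origin est [0.6157 0.034  0.028 ]
O [0.6158 0.034  0.    ] yaw -75.1602266610481
bar [0.4561 0.3531 0.0835] 0.013513037618001218 0.08002333530916467 -149.90715068573184 -149.94386426597035
block [0.457 0.354 0.028] 0.06230421986615984 0.08031901745422028 -148.8503026552547
0.3 [569.6678 323.9589] [373.6543 398.5242] top [325.2407 214.4641] scene [341.8986 273.0733]
0.45 [530.5447 310.664 ] [343.2232 387.7858] top [325.0652 217.1493] scene [340.5946 270.9521]
0.6 [493.1845 292.5685] [314.3069 373.1535] top [324.5418 219.784 ] scene [339.7814 268.9799]
0.75 [458.512 270.207] [287.6057 355.0384] top [323.684  222.3061] scene [339.4674 267.2009]
0.9 [427.3493 244.2204] [263.7437 333.9368] top [322.513  224.6567] scene [339.6485 265.6525]
1.05 [400.3932 215.3289] [243.2525 310.4116] top [321.058  226.7815] scene [340.3093 264.3653]
1.2 [378.2006 184.3035] [226.5595 285.0714] top [319.3545 228.632 ] scene [341.4242 263.3629]
1.35 [361.1807 151.9378] [213.982  258.5496] top [317.444  230.1668] scene [342.9591 262.6615]
1.5 [349.5952 119.0229] [205.7248 231.4857] top [315.372  231.3526] scene [344.8725 262.2706]
```

```bash
python3 - <<'E'
from m import *
p=np.array([0.4565,0.3535,0])
ctrl.command_gripper(0.6)
ctrl.move_l(p+[0,0,.12],ori=down(120.1))
c=ctrl.move_l(p+[0,0,.056],contact_N=8,vel=.12)
print('contact',c,ctrl.current_tool_pos(),ctrl.current_contact_force())
ctrl.command_gripper(0.0)
print('w',ctrl.current_grip_width(),ctrl.current_contact_force(),ctrl.current_t())
ctrl.move_l(p+[0,0,.165],vel=.15)
print(ctrl.current_contact_force(),ctrl.current_grip_width())
ctrl.goto([S[0],S[1],.165],down(14.84))
print(ctrl.current_t(),ctrl.current_tool_pos(),ctrl.current_q(),ctrl.current_contact_force())
T=toolT();np.save('T_c1.npy',T);cv2.imwrite('pics/wc1.png',ctrl.read_camera('wrist'))
E
```

```text
slot [ 0.4707 -0.0045  0.028 ] x edges 0.019537881833328077 0.053800291596152745 -74.84273191065266 -74.78569647114274
NL NR FL [0.4014 0.0443 0.028 ] [ 0.4339 -0.0812  0.028 ] [0.6813 0.1184 0.028 ] 0.12963362205716553 0.28958348092099323 ydir 14.839773338951902 xdir -75.45277571972316
origin est [0.6162 0.0339 0.028 ]
origin est [0.6158 0.0338 0.028 ]
origin est [0.6154 0.0341 0.028 ]
origin est [0.6157 0.034  0.028 ]
contact False [0.4569 0.3538 0.0567] [ 0.6426 -0.2243  0.7068]
w 0.15549039501484158 [ 0.0144  0.3304 -0.8825] 6.5417
[-1.0622  0.9648 -2.4216] 0.15228613334842322
8.7583 [ 0.4709 -0.0039  0.1648] [ -7.7556  19.6584 101.7927   0.0116  58.5626 -22.7183] [ 0.4184  0.0992 -1.9489]
```

View pics/wc1.png

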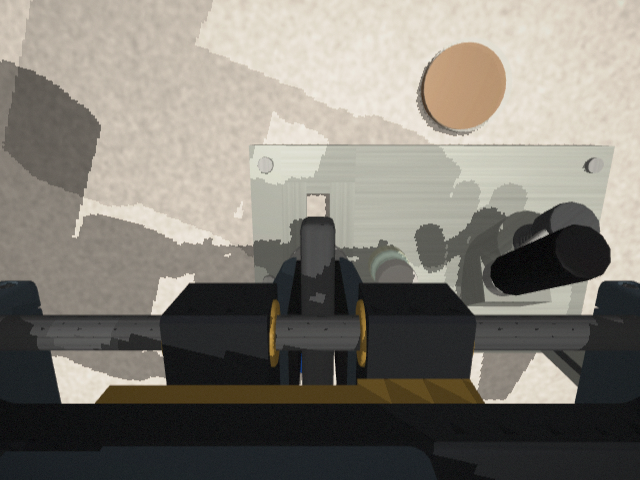

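```bash
python3 - <<'E' | tail -3
from m import *
T=np.load('T_c1.npy');Tc=T@C
for dz in (-.0225,-.028): print(proj('wrist',(T@[0,dz,.04,1])[:3],Tc))
print('slot end',proj('wrist',S-.027*X,Tc))
E
python3 - <<'E'
import cv2
a=cv2.imread('pics/wc1.png');cv2.imwrite('pics/z4.png',cv2.resize(a[180:260,270:370],None,fx=7,fy=7,interpolation=cv2.INTER_CUBIC))
E
```

```text
[314.8267 219.1097]
[314.7297 222.129 ]
slot end [317.8926 192.9337]
```

View pics/z4.png

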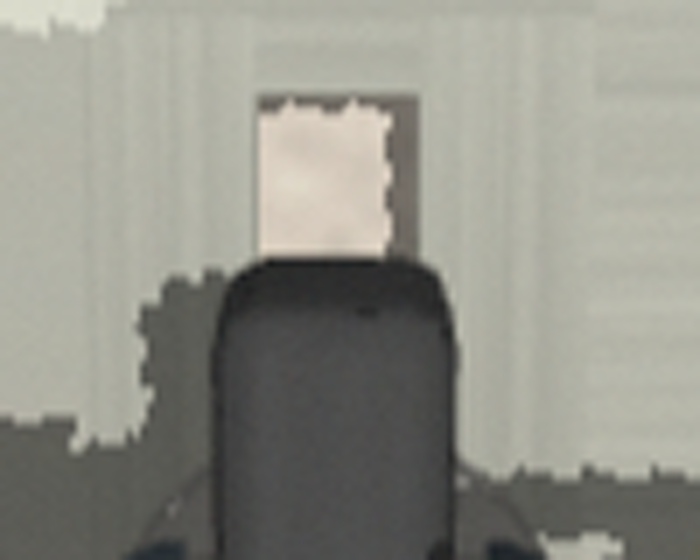

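```bash
python3 - <<'E' | tail -12
from m import *
p=S-.0005*Y; p[2]=0
R=down(14.84)
ctrl.move_l(p+[0,0,.088],vel=.15,ori=R)
print(ctrl.current_tool_pos(),ctrl.current_contact_force())
c=ctrl.move_l(p+[0,0,.054],vel=.05,contact_N=8)
print(c,ctrl.current_tool_pos(),ctrl.current_contact_force(),ctrl.current_wrist_torque(),ctrl.current_t())
cv2.imwrite('pics/wd1.png',ctrl.read_camera('wrist'))
E
```

```text
slot [ 0.4721 -0.0034  0.028 ] x edges 0.01952697038598407 0.05375788841335293 -74.8576995222662 -74.79543228114585
NL NR FL [0.4028 0.0453 0.028 ] [ 0.4353 -0.0801  0.028 ] [0.6824 0.1193 0.028 ] 0.12956971061338426 0.28923750171787577 ydir 14.83792612163387 xdir -75.45060985812277
origin est [0.6176 0.0349 0.028 ]
origin est [0.6168 0.0347 0.028 ]
origin est [0.6168 0.0352 0.028 ]
origin est [0.6171 0.035  0.028 ]
[ 0.4719 -0.0033  0.0884] [ 0.3096  0.1412 -1.414 ]
True [ 0.4713 -0.0035  0.0555] [1.9948 0.0605 0.5031] [-0.0754 -0.2708 -0.0469] 10.1
```

View pics/wd1.png

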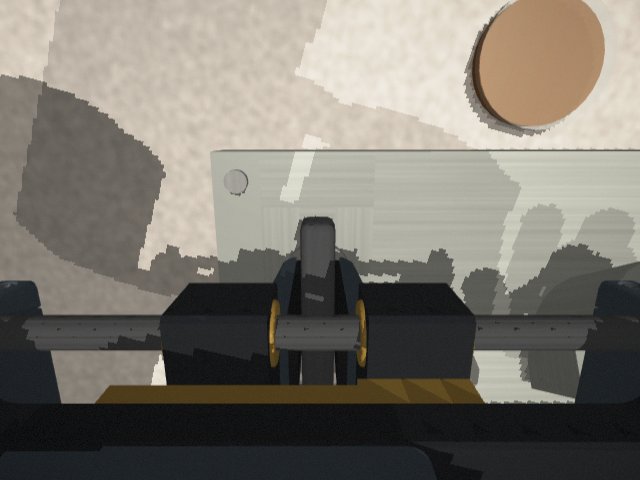

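```bash
python3 - <<'E' | tail -8
from m import *
p=ctrl.current_tool_pos().copy(); p[2]=.0565
for a in (29.84,44.84,59.84,74.84,89.84,104.84):
    t=ctrl.current_t();ctrl.move_l(p,ori=down(a)); print(a,ctrl.current_t()-t,ctrl.current_contact_force(),ctrl.current_wrist_torque())
cv2.imwrite('pics/we1.png',ctrl.read_camera('wrist'))
np.save('T_e1.npy',toolT());print(ctrl.current_tool_pos(),ctrl.current_grip_width(),ctrl.current_t())
E
python3 -c "
from bench import ctrl
for i in range(3): print(ctrl.camera_params('wrist')['T_tool_cam'][:3,3])"
python3 -c "
from bench import ctrl
for i in range(3): print(ctrl.camera_params('wrist')['T_tool_cam'][:3,3])"
```

```text
origin est [0.6171 0.035  0.028 ]
29.84 0.4082999999999988 [-0.3078 -0.4987 -2.0159] [-0.0164 -0.1672 -0.0627]
44.84 0.4084000000000003 [ 0.1592  0.1799 -0.9401] [ 0.0382 -0.2137  0.0667]
59.84 0.40830000000000055 [-0.3675  0.3029 -2.319 ] [ 0.0255 -0.1034 -0.0294]
74.84 0.40830000000000055 [ 1.1303 -0.7471 -1.6793] [ 0.0929 -0.1704  0.0195]
89.84 0.4084000000000003 [ 0.0626  0.0864 -0.8709] [ 0.0277 -0.1502 -0.0316]
104.84 0.4082999999999988 [ 0.3947 -0.8725 -1.8334] [ 0.1386 -0.1357  0.0756]
[ 0.4712 -0.0035  0.0565] 0.15334623107726944 12.65
[-0.00089335 -0.17151255  0.0723518 ]
[-0.00089335 -0.17151255  0.0723518 ]
[-0.00089335 -0.17151255  0.0723518 ]
[-0.00089335 -0.17151255  0.0723518 ]
[-0.00089335 -0.17151255  0.0723518 ]
[-0.00089335 -0.17151255  0.0723518 ]
```

View pics/we1.png

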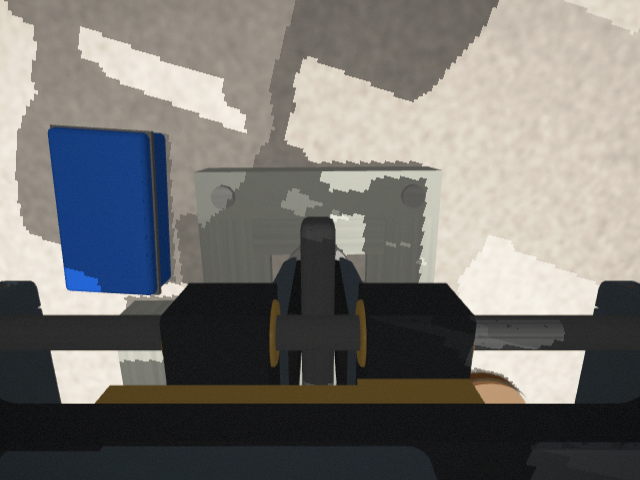

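```bash
python3 - <<'E' | tail -8
from m import *
p=ctrl.current_tool_pos().copy()
c=ctrl.move_l([p[0],p[1],.0550],vel=.02,contact_N=6); print(c,ctrl.current_tool_pos(),ctrl.current_contact_force())
ctrl.command_gripper(0.6)
print(ctrl.current_contact_force())
ctrl.move_l([p[0],p[1],.20],vel=.2)
ctrl.move_l([p[0]-.05,p[1],.22],vel=.2)
np.save('T_f1.npy',toolT());cv2.imwrite('pics/wf1.png',ctrl.read_camera('wrist'));print(ctrl.current_t(),ctrl.current_q())
p=ctrl.camera_params('wrist');np.save('C_f1.npy',p['T_tool_cam']);print(p['T_tool_cam'][:3,3])
E
```

```text
origin est [0.6165 0.0339 0.028 ]
origin est [0.6161 0.0338 0.028 ]
origin est [0.6157 0.0341 0.028 ]
origin est [0.616  0.0339 0.028 ]
False [ 0.4714 -0.0036  0.0553] [-1.8028 -0.1812  8.1991]
[ 0.1346 -0.8946  0.94  ]
15.0083 [  -8.6181   11.4748  103.5366    0.0005   65.0244 -113.4503]
[-0.0009 -0.1715  0.0724]
```

View pics/wf1.png

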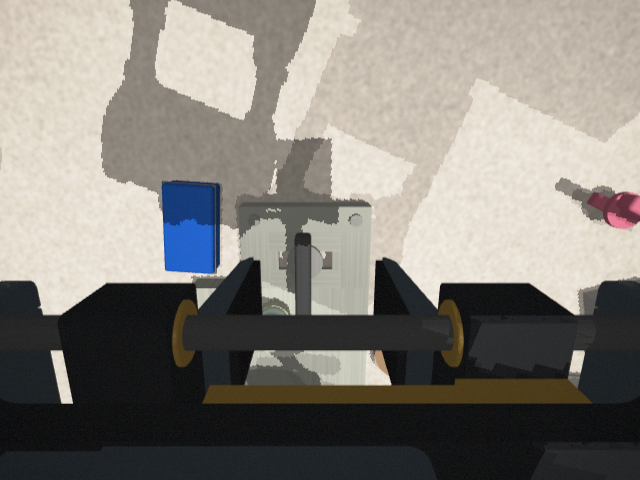

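```bash
cat > k.py <<'E'
from m import *
O=np.array([0.6164,0.0344,0]); B=O+.03*X+.03*Z
Rc=np.array([Yb,-Zb,np.cross(Yb,-Zb)]).T
def grip(q,dz=0): return B+.05*(np.cos(q)*Xb-np.sin(q)*Yb)+(.143-.00064*q+dz)*Zb
def tcp(q,dz=0): return grip(q,dz-.019)
E
python3 - <<'E' | tail -n +7
from k import *
print(ctrl.ik(tcp(.93,.12),Rc))
for q in np.arange(.93,6.7,.5): print(round(q,2),tcp(q),ctrl.ik(tcp(q),Rc))
for r in (30,-30,180):
    a=np.radians(r);R2=Rc@np.array([[np.cos(a),0,np.sin(a)],[0,1,0],[-np.sin(a),0,np.cos(a)]])
    print(r,ctrl.ik(tcp(.93),R2),ctrl.ik(tcp(4),R2))
im=ctrl.read_camera('scene');cv2.imwrite('pics/s2.png',im)
print(proj('scene',grip(.93,.022)),proj('scene',grip(.93,-.038)),proj('top',grip(.93,.022)))
E
```

```text
[ 20.6671  24.6899  84.4975 -30.7946  76.3092  14.7502]
0.93 [0.5762 0.0298 0.1518] [ 14.6295  31.1326  92.3075 -34.7161  61.395   18.1085]
1.43 [0.562  0.0463 0.1401] [ 16.6504  31.6222  93.8933 -34.9861  60.644   21.0269]
1.93 [0.5592 0.0675 0.1275] [ 18.7955  33.0244  93.6227 -34.8851  60.7091  23.4002]
2.43 [0.5684 0.0879 0.1171] [ 20.416   34.9223  91.5747 -34.4623  61.573   24.5248]
2.93 [0.5875 0.1027 0.1113] [ 21.0978  36.8224  88.303  -33.8989  63.0182  24.1711]
3.43 [0.6116 0.108  0.1115] [ 20.7631  38.3039  84.6423 -33.38    64.6789  22.5691]
3.93 [0.635  0.1027 0.1176] [ 19.5887  39.0723  81.4792 -33.0154  66.1362  20.208 ]
4.43 [0.6519 0.0879 0.128 ] [ 17.8811  38.9734  79.5597 -32.842   67.0227  17.6536]
4.93 [0.6582 0.0673 0.1401] [ 15.9948  38.0143  79.3363 -32.8622  67.1121  15.437 ]
5.43 [0.6524 0.0458 0.1508] [ 14.2955  36.3851  80.8649 -33.0736  66.3748  13.9985]
5.93 [0.6358 0.0287 0.1576] [ 13.1416  34.45    83.7921 -33.4709  64.985   13.6588]
6.43 [0.6126 0.0201 0.1586] [ 12.8439  32.6891  87.437  -34.0189  63.274   14.5817]
30 [ 14.6295  31.1326  92.3075 -34.7161  61.395   48.1085] [ 19.3739  39.1124  81.1215 -32.9794  66.3017  49.8492]
-30 [ 14.6295  31.1326  92.3075 -34.7161  61.395  -11.8915] [ 19.3739  39.1124  81.1215 -32.9794  66.3017 -10.1508]
180 [  14.6295   31.1326   92.3075  -34.7161   61.395  -161.8915] [  19.3739   39.1124   81.1215  -32.9794   66.3017 -160.1508]
[340.0592 265.5285] [327.9213 288.2296] [322.0892 224.8777]
```

View pics/s2.png

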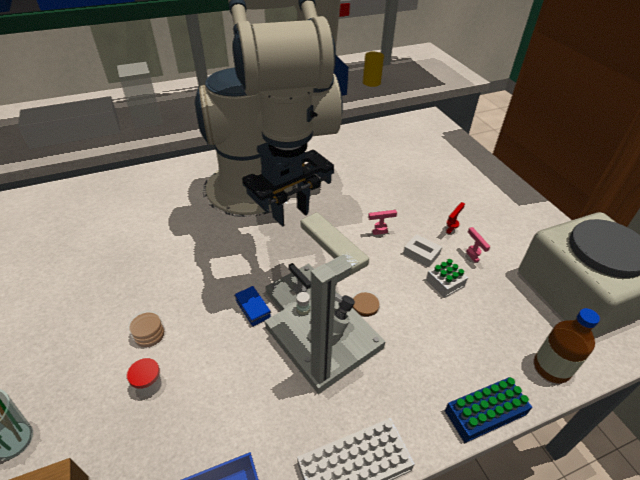

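```bash
python3 - <<'E' | tail -n +7
from k import *
ctrl.goto([0.46,0.17,0.27],Rc)
print(ctrl.current_t(),ctrl.current_contact_force())
ctrl.move_l(tcp(.93,.10),vel=.2)
np.save('T_g1.npy',toolT());cv2.imwrite('pics/wg1.png',ctrl.read_camera('wrist'));print(ctrl.current_t())
T=toolT()@ctrl.camera_params('wrist')['T_tool_cam']
print(proj('wrist',grip(.93,.022),T),proj('wrist',grip(.93,-.038),T))
cv2.imwrite('pics/s3.png',ctrl.read_camera('scene'))
E
```

```text
17.2167 [0.3587 0.223  0.111 ]
18.125
[316.5884 253.5233] [316.7697 230.7142]
```

View pics/wg1.png

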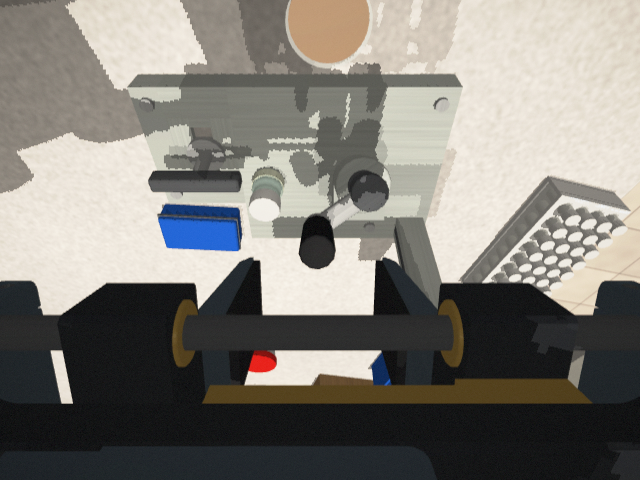

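View pics/s3.png

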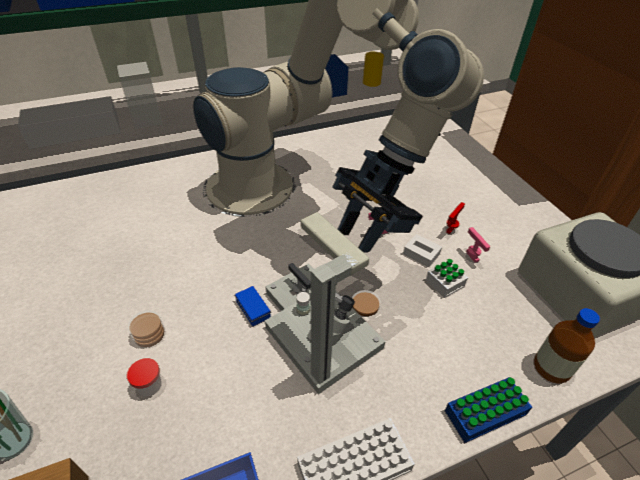

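```bash
python3 - <<'E' | tail -n +7
from k import *
ctrl.command_gripper(0.45)
f0=ctrl.current_contact_force()
c=ctrl.move_l(tcp(.93,0),vel=.1,contact_N=8)
print(c,ctrl.current_tool_pos(),tcp(.93),ctrl.current_contact_force(),f0)
cv2.imwrite('pics/wh1.png',ctrl.read_camera('wrist'));
if not c:
    ctrl.command_gripper(0)
    print(ctrl.current_grip_width()*91,ctrl.current_tool_pos(),ctrl.current_contact_force(),ctrl.current_wrist_torque(),ctrl.current_t())
E
```

```text
False [0.5764 0.03   0.1523] [0.5762 0.0297 0.1518] [0.5961 0.6867 0.2494] [ 0.1736  0.0123 -0.9333]
23.568597967861635 [0.5758 0.0297 0.152 ] [-4.7438  1.4484  5.4248] [-0.0474  0.5352 -0.3702] 20.2083
```

View pics/wh1.png

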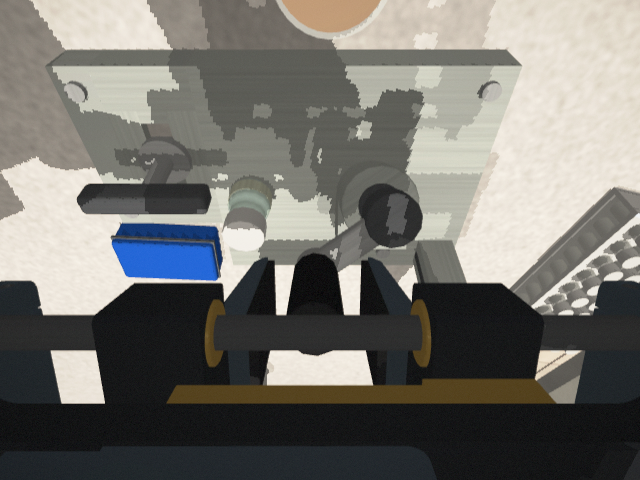

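```bash
cat >> k.py <<'E'
def turn(qa,qb,step=.2,vel=.06,lim=30,off=np.zeros(3)):
    n=max(1,int(np.ceil(abs(qb-qa)/step)))
    for q in np.linspace(qa,qb,n+1)[1:]:
        ctrl.move_l(tcp(q)+off,vel=vel,ori=Rc)
        f=ctrl.current_contact_force(); t=np.array([-np.sin(q)*Xb-np.cos(q)*Yb]).ravel(); r=np.cos(q)*Xb-np.sin(q)*Yb
        print(round(q,2),'tan %.1f rad %.1f ax %.1f'%(f@t,f@r,f@Zb),'t %.2f'%ctrl.current_t())
        if np.linalg.norm(f)>lim: print('STOP');return q
    return qb
E
python3 - <<'E' | tail -n +7
from k import *
turn(.93,.93+.8)
cv2.imwrite('pics/wi1.png',ctrl.read_camera('wrist'))
E
```

```text
1.13 tan 1.1 rad 3.7 ax 5.7 t 20.52
1.33 tan 1.7 rad 3.1 ax 6.1 t 20.84
1.53 tan 1.4 rad 3.0 ax 5.3 t 21.16
1.73 tan 1.1 rad 2.9 ax 6.7 t 21.48
```

View pics/wi1.png

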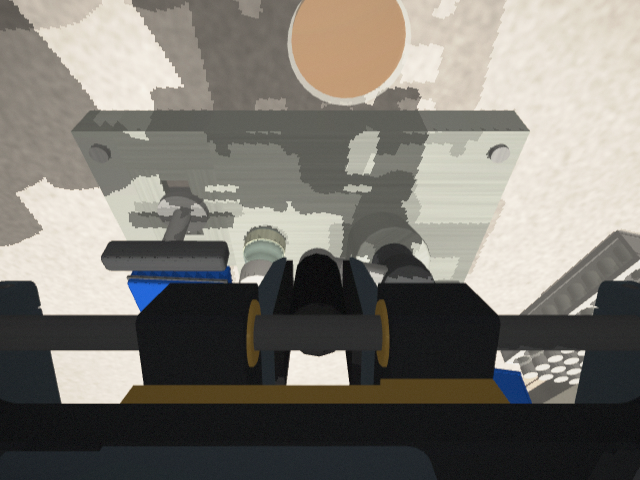

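```bash
python3 - <<'E' | tail -n +7
from k import *
q=turn(1.73,4.09)
if abs(q-4.09)<.01: q=turn(4.09,2.5)
cv2.imwrite('pics/wj1.png',ctrl.read_camera('wrist'));cv2.imwrite('pics/sj1.png',ctrl.read_camera('scene'))
E
```

```text
1.93 tan 1.9 rad 3.1 ax 6.0 t 21.84
2.12 tan 1.9 rad 2.8 ax 5.8 t 22.16
2.32 tan 1.6 rad 1.5 ax 5.2 t 22.48
2.52 tan 1.7 rad 1.8 ax 5.6 t 22.79
2.71 tan 1.2 rad 0.3 ax 4.9 t 23.11
2.91 tan 1.5 rad 0.4 ax 4.6 t 23.43
3.11 tan 1.5 rad -0.2 ax 4.1 t 23.74
3.3 tan 1.7 rad -1.9 ax 5.9 t 24.06
3.5 tan 2.3 rad -0.5 ax 5.3 t 24.38
3.7 tan 0.7 rad -1.5 ax 4.8 t 24.69
3.89 tan 1.9 rad -0.9 ax 5.5 t 25.01
4.09 tan 2.0 rad -1.0 ax 5.9 t 25.32
3.89 tan -1.2 rad -1.2 ax 5.9 t 25.64
3.69 tan -2.0 rad -2.1 ax 6.4 t 25.96
3.49 tan -1.2 rad -2.2 ax 6.0 t 26.27
3.3 tan -2.5 rad -3.3 ax 5.7 t 26.59
3.1 tan -1.2 rad -3.0 ax 6.1 t 26.91
2.9 tan -1.8 rad -4.0 ax 6.5 t 27.23
2.7 tan -1.7 rad -1.7 ax 6.0 t 27.54
2.5 tan -1.4 rad -1.5 ax 5.5 t 27.86
```

View pics/wj1.png

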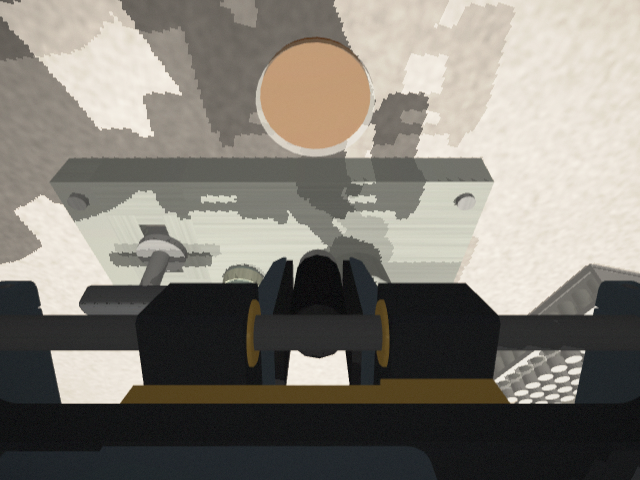

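View pics/sj1.png

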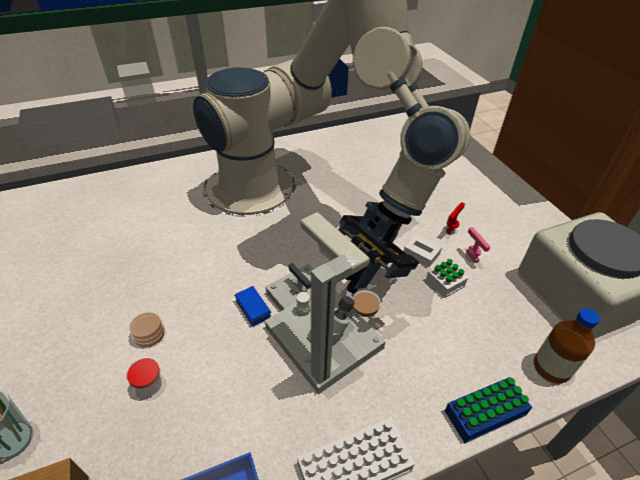

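```bash
python3 - <<'E' | tail -n +7
from k import *
q=turn(2.5,5.64)
if abs(q-5.64)<.01: q=turn(5.64,4.07)
cv2.imwrite('pics/wk1.png',ctrl.read_camera('wrist'));cv2.imwrite('pics/sk1.png',ctrl.read_camera('scene'))
E
```

```text
2.7 tan 1.0 rad -2.4 ax 5.7 t 28.27
2.89 tan 1.4 rad -3.1 ax 4.9 t 28.59
3.09 tan -0.2 rad -2.9 ax 5.9 t 28.91
3.28 tan 1.4 rad -3.0 ax 5.9 t 29.23
3.48 tan 0.6 rad -2.9 ax 5.4 t 29.54
3.68 tan 0.5 rad -2.3 ax 5.3 t 29.86
3.87 tan 0.5 rad -2.4 ax 7.0 t 30.18
4.07 tan 0.7 rad -1.4 ax 6.7 t 30.49
4.27 tan 1.9 rad -0.6 ax 6.5 t 30.81
4.46 tan 2.4 rad -1.2 ax 7.3 t 31.12
4.66 tan 0.7 rad -0.6 ax 7.9 t 31.44
4.85 tan 1.3 rad -0.0 ax 8.1 t 31.76
5.05 tan 0.4 rad 1.1 ax 8.0 t 32.08
5.25 tan 0.9 rad 0.9 ax 8.1 t 32.39
5.44 tan 0.8 rad 3.1 ax 8.2 t 32.71
5.64 tan 0.6 rad 3.1 ax 7.5 t 33.02
5.44 tan -0.3 rad 3.1 ax 7.7 t 33.34
5.25 tan -1.2 rad 2.2 ax 7.1 t 33.66
5.05 tan -0.9 rad 1.4 ax 7.4 t 33.98
4.86 tan -1.2 rad -0.3 ax 9.3 t 34.29
4.66 tan -1.3 rad -0.3 ax 8.5 t 34.61
4.46 tan -1.2 rad -0.0 ax 7.8 t 34.92
4.27 tan -0.9 rad -1.8 ax 9.4 t 35.24
4.07 tan -1.6 rad -0.8 ax 9.0 t 35.56
```

View pics/wk1.png

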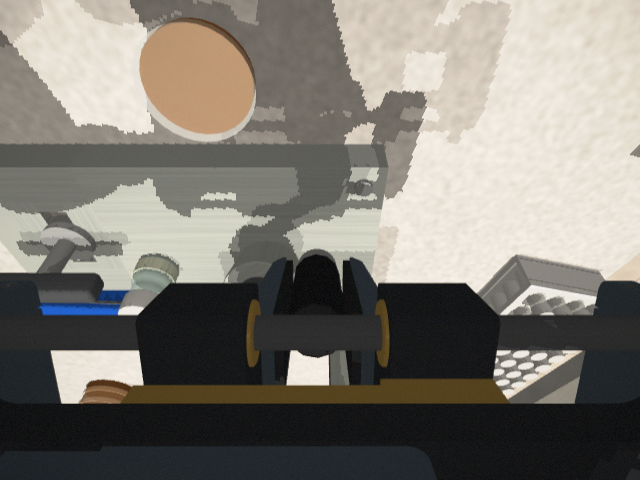

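```bash
python3 - <<'E' | tail -n +7
from k import *
q=turn(4.07,6.4)
for q2 in (6.48,6.54,6.60,6.66,6.72):
    c=ctrl.move_l(tcp(q2),vel=.03,ori=Rc,contact_N=12)
    f=ctrl.current_contact_force();t=-np.sin(q2)*Xb-np.cos(q2)*Yb
    print(q2,c,'tan %.1f'%(f@t),f)
    if c or abs(f@t)>10: break
p=ctrl.current_tool_pos()-B; print('angle',np.arctan2(-(p@Yb),p@Xb)+2*np.pi,ctrl.current_t())
cv2.imwrite('pics/wl1.png',ctrl.read_camera('wrist'))
E
```

```text
4.26 tan 1.0 rad -0.7 ax 7.8 t 35.97
4.46 tan 1.3 rad -0.8 ax 8.4 t 36.27
4.65 tan 1.1 rad 0.7 ax 8.1 t 36.58
4.85 tan 0.9 rad 0.7 ax 8.9 t 36.89
5.04 tan 0.9 rad 1.6 ax 9.0 t 37.20
5.24 tan 0.5 rad 2.5 ax 7.7 t 37.51
5.43 tan -0.0 rad 2.0 ax 8.8 t 37.82
5.62 tan 0.3 rad 3.4 ax 8.2 t 38.12
5.82 tan 1.7 rad 4.0 ax 9.1 t 38.43
6.01 tan 0.9 rad 4.7 ax 8.9 t 38.74
6.21 tan 1.8 rad 4.8 ax 9.9 t 39.05
6.4 tan 1.1 rad 5.8 ax 10.5 t 39.36
6.48 False tan -0.1 [-0.9994 -0.3132 11.3812]
6.54 False tan -1.2 [-0.1437 -1.0254 10.7071]
6.6 False tan -0.9 [-0.8914 -0.0306 11.2147]
6.66 False tan -9.5 [ 7.903  -2.1743  8.5471]
6.72 False tan -18.0 [16.7386 -4.3349  6.0806]
angle 6.652082309277456 40.6417
```

View pics/wl1.png

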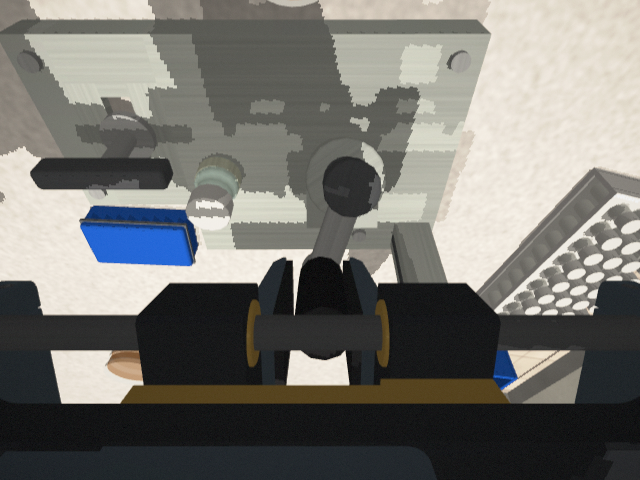

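```bash
python3 - <<'E' | tail -n +7
from k import *
ctrl.move_l(tcp(6.64),vel=.03,ori=Rc);print(ctrl.current_contact_force())
ctrl.command_gripper(0.45);print(ctrl.current_contact_force(),ctrl.current_tool_pos())
ctrl.move_l(tcp(6.63,.10),vel=.12)
np.save('T_n1.npy',toolT());np.save('C_n.npy',ctrl.camera_params('wrist')['T_tool_cam'])
cv2.imwrite('pics/wn1.png',ctrl.read_camera('wrist'))
T=toolT()@np.load('C_n.npy')
for q in (6.3,6.45,6.6): print(q,proj('wrist',grip(q,.022),T),proj('wrist',grip(q,-.038),T))
ctrl.move_l([0.42,0.2,0.30],vel=.2)
cv2.imwrite('pics/sn1.png',ctrl.read_camera('scene'));cv2.imwrite('pics/tn1.png',ctrl.read_camera('top'));print(ctrl.current_t(),ctrl.current_contact_force())
s=cv2.imread('pics/tn1.png')[140:320,160:400]
cv2.imwrite('pics/tn1z.png',cv2.resize(s,None,fx=3.3333,fy=3.3333,interpolation=cv2.INTER_CUBIC))
E
```

```text
[ 3.183  -0.4117 10.3561]
[ 0.0387  0.0949 -0.2551] [0.602  0.0196 0.1569]
6.3 [342.0938 257.9869] [337.4506 234.2151]
6.45 [330.3871 256.9104] [328.0154 233.3419]
6.6 [318.9675 254.1745] [318.8124 231.1094]
43.8417 [ 0.3921  1.0518 -0.7721]
```

View pics/wn1.png

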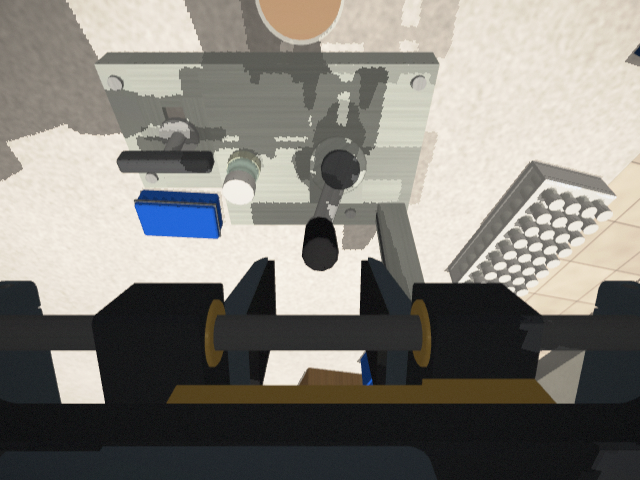

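View pics/tn1z.png

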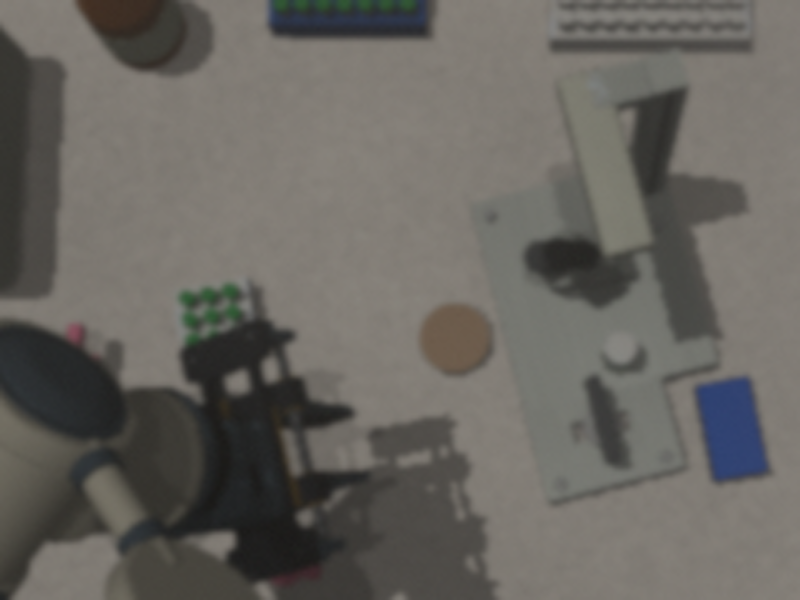

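View pics/sn1.png

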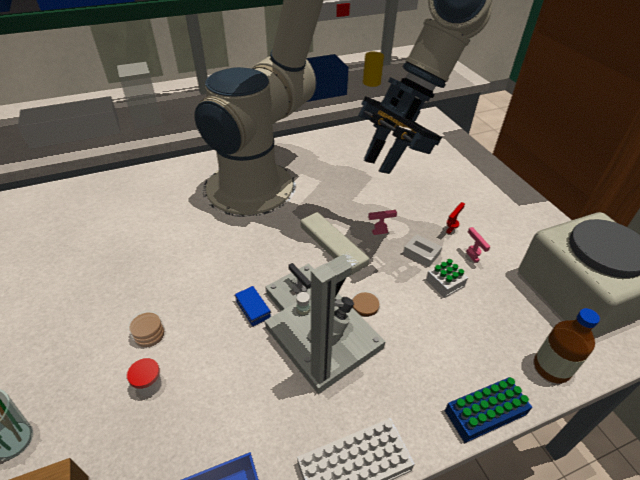

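```bash
python3 - <<'E' | tail -n +7
from k import *
f=lambda u,v,z: onz('top',(u+.5)/3.3333+160-.5,(v+.5)/3.3333+140-.5,z)
a,b=f(593,379,.0835),f(619,466,.0835);print((a+b)/2,ang(a-b),'slot',O-.15*Y)
ctrl.sign_off()
E
```

```text
[ 0.4672 -0.0075  0.0835] 16.445526987090034 slot [ 0.4714 -0.004   0.    ]
the job is handed in; nothing more can be done
```

The T-bolt is locked in the slot and the tap is down at its stop. I handed the job in at about 44 s of the 72 s allowed, and sign-off gave no verdict.

**T-bolt:** I took it from its block and lowered it into the slot until the collar touched the foot, with the tool at 55.5 mm, as planned. I twisted it 90° and let go. The pictures after release show the bar across the slot and the collar on the foot.

**Tap:** I read the crank's start at about 0.93 rad and turned it, by commanded positions, as follows:

| Move | Crank reading (rad) |
|---|---|
| Forward half a turn | 0.93 → 4.09 |
| Back a quarter turn | 4.09 → 2.50 |
| Forward half a turn | 2.50 → 5.64 |
| Back a quarter turn | 5.64 → 4.07 |
| Forward to the stop | 4.07 → 6.6 |

At the stop the turning force rose to about 18 N, and the wrist picture taken just after release matches a reading of 6.6.

**Last checks:**
- **Surroundings:** the last pictures show nothing standing around the stand out of place, and the gripper clear of everything.
- **Bolt angle:** a coarse reading from the top camera puts the bar at 16.4°, against about 15° for the stand's y axis.
- **Bolt position:** the same reading puts the bolt about 5 mm from the slot's middle, against the 9 mm limit. That disagrees with the gripper, which released it within about 1 mm of the middle as I measured it. I put this down to the blurred view and the camera calibration.
- **Calibration:** the wrist camera's calibration values shifted by about 2 mm during the run, so I averaged the position estimates for the crank work.

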